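# Fold and tuck the flap of a transit case

### The arm

A 6-joint arm with a two-finger parallel gripper is mounted at the origin on a cart in front of the work surface, level with it; the furniture and walls round the work are solid. World frame = base frame: x ahead of the robot, y to its left, z up, the work surface at z = 0. Lengths are in m, angles in rad, forces in N, time in s.
With the tool pointing down it reaches from about 0.425 to 0.95 m from the base axis. Payload 3.5 kg.
Tool frame: the origin (TCP) lies between the finger pads; the fingertips stand 19 mm ahead of it and the grasp point (between the pads) is the TCP (ctrl.nose_length is the distance from the TCP to the fingertips, in m); z points along the fingers, y is the line along which they close (so a half turn about z gives the same grasp; the last joint's range is limited). The gripper opens to 85 mm and grips with 20 to 120 N. Pads are 22 mm wide; open, the fingers measure 114 mm over their backs; the gripper's body (76 mm by 85 mm) begins 54 mm behind the grasp point. The pads swing forward as they close: fully open they stand 13 mm farther back than shut.
Start: joints at [1.096, 0.286, 1.577, -0, 1.279, -0.15], TCP at [0.215, 0.64, 0.25] pointing down, gripper open.
Joint ranges: [-2.77, 2.77], [-0.9, 2.22], [0.21, 2.48], [-1.53, 4.67], [0.24, 2.81], [-2.84, 2.84]. Speed limits (rad/s): [2.79, 2.79, 3.14, 3.14, 3.14, 3.14].

### API

Orientations are given as a unit quaternion [x, y, z, w].
In Python, from plant import ctrl gives the robot as it stands.
- The arm moves only by the tool apply_moves, never from a script. Its argument "series" is a list of rows, each a list of 6 numbers: the shift along the world's x, y, z scaled (see below), then the turn, a rotation vector about the world's x, y, z scaled (see below). A call has 1 to 20 rows; each row is the pose to reach, as a shift and turn from the pose commanded when the call began; what a row does not reach only later rows make up. The controller multiplies each number of a shift by 0.8 m and each number of a turn by 45 degrees. A row lasts 1/8 s, in which the tool goes at most 62.5 mm and 10.7 degrees, less where a joint would pass 70% of its speed; a pose out of reach is approached as far as the arm can. A call with a number of a shift or a turn outside -1 to 1 is refused whole. A call with a gripper value outside its range is refused whole. "jaw" is the opening, from 0 (shut) to 1 (fully open), set as the call begins (left out, the last holds). The fingers move at their own pace and stop on an object; "squeeze" is the grip in N (left out, the last holds). Time passes only in rows, so rows that repeat a pose let the fingers close. It gives the time, the measured TCP pose, the force, the opening and the grip force at its end, in the units of the state.
- ctrl.get_state(): the state, without advancing time (a new reading comes with each control period).
- ctrl.read_camera(name): name is "scene" or "side" or "wrist"; returns the picture (400x640x3 uint8, red, green, blue); there is no depth.
- ctrl.get_calibration(name): a dict with "fx", "fy", "cx", "cy" (pixels), "xyz" and "orientation" of the camera in the world; the wrist camera has in their place "hand_eye" (4x4, takes a point from camera to tool coordinates, whose origin is the TCP and whose axes are the flange's). Camera axes: x right, y up, looking along -z (the intrinsics and any distortion apply to the point x, -y, -z); pixel columns grow to the right and rows downward; lengths in m; the calibration is good to about 2 mm. A picture is of the moment at which its call begins: read the wrist's pose just before it. get_calibration takes no time and is no camera call.
- ctrl.sign_off(): hands the job in; it is judged then, once.
Trained networks look in the newest picture that a camera, given by its name, has taken for a name from the list of things; names that differ only in an ending like _2 or _b are one class to them, and where a whole thing is asked for, a point or a joint stands for the part that bears it (a point fixed in the world has none). Each returns a list of dicts, best first, with "p" (0 to 1); they miss things now and then, are a little off and sometimes report something else, mostly with a low value. They report only what shows in the picture. A call takes as long as a camera call. They do not tell look-alikes from the thing itself.
- ctrl.boxes_of(thing, camera): "xy" ([column, row] as shares, 0 to 1, of the picture: columns of its width, rows of its height, amid what is visible of it).
- ctrl.silhouettes(thing, camera): "pixels" (400x640 bool, what is visible of it) and "xy" ([column, row] as shares, 0 to 1, of the picture: columns of its width, rows of its height, amid what is visible of it).
The state is a dict: "time": time; "qpos": joint angles; "dq": joint speeds; "joint_efforts": joint torques, N m; "eef_pos": TCP position; "tcp_rot": TCP orientation; "contact_force": force on the tool from outside, world axes, zero at the start; "wrist_torque": the same for the moment, N m; "opening": opening from 0.0 (shut) to 1.0 (fully open); "finger_force": force on a finger pad.
Only numpy, scipy, OpenCV 4.12 (cv2) and the standard library are available. Lean on these libraries where they do the work, as an engineer would, in place of code of your own. Each camera call takes 0.05 s, during which the arm holds its last target. There are 200 camera calls.

### The job

Close the grey transit case on the packing bench using the fingertips only: fold its springy hinged flap over flat and push it home so that its free edge is tucked fully beneath the fixed lip opposite the hinge and stays there when you let go. Do not pick up or shove the case, and leave the tape measure inside it and the things around it where they are.

Things in the scene. Friction and masses are not known exactly. Their poses are not given: they have to be found in the camera images.
- case: Open grey plastic transit case, 180 mm long (its x) by 146 mm wide (its y), about 2.4 kg, standing loose on the bench. Origin: centre of its underside; z up; +x runs from the hinge end (the end nearer the robot) to the lip end. Walls 4 mm thick, 45 mm high. The loose contents and the springy flap are listed apart.
- hinge_pin (a point): Middle of the flap's hinge pin, which lies along the case's y, 48 mm above the case's underside, at case x = -82 mm plus the value of joint flap_shift. Two aluminium ears with level slots carry its ends; they rise to 58 mm (at case y = +-70 to +-73 mm).
- lip (a point): Middle of the inner edge, on the underside, of the fixed lip, 140 mm wide, at the end opposite the hinge: case x = +60 mm, 54 mm above the case's underside. From there the lip reaches 30 mm on to the end wall (case x = +90 mm); its top is at 59.5 mm. It looks like a shelf over the end of the opening.
- flap (a joint): Angle of the flap (rad): 0 = folded over flat (level, top face 49.5 mm above the case's underside), about 1.57 = upright, 1.9 = stop, leaning back. It is springy: a light spring (about 0.1 Nm when flat, under 2 N near the ridge) lifts it back to about 1.2 to 1.6 rad unless it is held or its edge is under the lip.
- flap_shift (a joint): Shift of the hinge pin along its slots to the lip (m): 0 = drawn back, 0.024 = fully home. It slides with about 2 N of friction and stays where left. Folded flat at 0, the flap's edge stops 7 mm short of the lip and clears it; at 0.024 it is 17 mm beneath the lip. Shifted 7 mm or more while up, the flap comes down on top of the lip.
- flap_edge (a point): Middle of the flap's free edge, 135 mm from the hinge pin, half-way through its thickness. The flap is a rigid grey plate, 132 mm wide and 3 mm thick.
- flap_ridge (a point): Middle of the top of the thumb ridge, a straight bar across the outer face of the flap (the upper face when folded): 8 mm by 100 mm, standing 7 mm proud, its near side 98 mm and far side 106 mm from the hinge pin. A fingertip on the hinge side of the ridge can hold the flap down and push it towards the lip.
- tape_measure_mid (a point): Centre of the yellow tape measure (81x92x31 mm, 0.2 kg) lying loose in the case; its top is about 36 mm above the bench, below the flap.
- stapler: Stapler, 96x143x44 mm, loose on the bench beside the work, to be left alone. Origin: centre of its underside.
- label_roll: White label roll lying flat, 90 mm across, 50 mm high, loose on the bench beside the work, to be left alone. Origin: centre of its underside.
- ink_pad: Flat black ink pad, 72x98x17 mm, loose on the bench behind the case, to be left alone. Origin: centre of its underside.
Not all that is in view belongs to the job. What is shaped like the part that bears tape_measure_mid but blue or orange is not meant.

How it is judged:
At the end, for the whole second after the job is handed in: The flap stays flat (within 0.06 rad), untouched, its free edge at least 10 mm beneath the lip and the pin shifted 17 mm or more; the case stands level within 30 mm of its start, the tape measure lies in it, and the three bystanders are within 30 mm of their starts (x of flap_edge in the frame of case above 0.07 m and z of flap_edge in the frame of case below 0.055 m and value of joint flap below 0.06 rad and value of joint flap_shift above 0.017 m and distance of each of case, stapler, label_roll, ink_pad from where it was at the start of the episode below 0.03 m and angle between case's own z axis and vertical below 0.05 rad and linear speed of case below 0.01 m/s and z of tape_measure_mid in the frame of case below 0.03 m).
It fails at once if the case is lifted or tipped (height (world z) of case above 0.012 m or angle between case's own z axis and vertical above 0.12 rad).
It fails at once if the case is shoved more than 30 mm (distance of case from where it was at the start of the episode above 0.03 m).
It fails at once if the tape measure is lifted in or out of the case (z of tape_measure_mid in the frame of case above 0.036 m).
It fails at once if the stapler, label roll or ink pad is lifted or moved more than 30 mm (distance of any of stapler, label_roll, ink_pad from where it was at the start of the episode above 0.03 m or height (world z) of any of stapler, label_roll, ink_pad above 0.02 m).
It also fails if it takes over 35 s, if anything falls off the work surface, if the arm or the gripper's body presses on something with over 40 N, if the wrist force passes 120 N, or if a joint passes its speed limit or range.

## Working session

There is one attempt and no reset: what is moved stays moved. The work goes in short steps, Python scripts to look and compute and a tool call to move; the robot and the scene stay as the last step left them, time stands still between calls to the robot, and variables do not carry over. Pictures are saved under pics/ and viewed, at most 10 in all, crops included, and the job is handed in when it is done.

Besides the shell and the picture viewer there is one more tool, called after "Call:" as a command line: name --pt "numbers of a row" for each row, then --argument value for the rest. apply_moves: Moves the arm, as the interface text tells. Shifts and turns lie within -1 to 1; 1 stands for 0.8 m of shift or 45 degrees of turn. Its arguments: {"type":"object","properties":{"series":{"type":"array"},"jaw":{"type":"number"},"squeeze":{"type":"number"}},"required":["series"]}

```bash
mkdir -p pics; ls
cat > h.py <<'E'
import numpy as np, cv2
from scipy.spatial.transform import Rotation as R
from plant import ctrl
def cam(name):
    c=ctrl.get_calibration(name)
    if 'hand_eye' in c:
        s=ctrl.get_state(); T=np.eye(4); T[:3,:3]=R.from_quat(s['tcp_rot']).as_matrix(); T[:3,3]=s['eef_pos']
        T=T@np.array(c['hand_eye'])
        return c,T[:3,:3],T[:3,3]
    return c,R.from_quat(c['orientation']).as_matrix(),np.array(c['xyz'])
def ray(C,u,v):
    c,M,o=C
    d=M@np.array([(u-c['cx'])/c['fx'],-(v-c['cy'])/c['fy'],-1.]); return o,d
def at_z(C,u,v,z):
    o,d=ray(C,u,v); return o+d*(z-o[2])/d[2]
def proj(C,p):
    c,M,o=C; q=M.T@(np.array(p)-o); return np.array([c['cx']+c['fx']*q[0]/-q[2], c['cy']-c['fy']*q[1]/-q[2]])
def save(im,f): cv2.imwrite('pics/'+f,im[:,:,::-1])
E
python3 - <<'E'
from h import *
for n in ['scene','side']:
    im=ctrl.read_camera(n); save(im,n+'0.png'); C=cam(n); print(n,C)
    for t in ['case','flap','flap_ridge','lip','tape_measure_mid','stapler','label_roll','ink_pad']:
        print(t,[(np.round(np.array(b['xy'])*[640,400]),round(b['p'],2)) for b in ctrl.boxes_of(t,n)][:3])
print(ctrl.get_state())
E
```

```text
pics
scene ({'fx': 446.24855686915635, 'fy': 446.24855686915635, 'cx': 318.9848693183979, 'cy': 205.21971998916484, 'xyz': array([-0.16628001, -0.64425415,  0.69129678]), 'orientation': array([ 0.44848922, -0.21087606, -0.37586838,  0.78301447])}, array([[ 0.62850849,  0.39946949, -0.66738385],
       [-0.77777205,  0.31516075, -0.54382381],
       [-0.00690782,  0.86087039,  0.50877742]]), array([-0.16628001, -0.64425415,  0.69129678]))
case [(array([270., 221.]), 0.87)]
flap [(array([254., 209.]), 0.86), (array([423., 259.]), 0.4)]
flap_ridge [(array([255., 210.]), 0.84)]
lip [(array([278., 219.]), 0.94)]
tape_measure_mid [(array([320., 282.]), 0.94), (array([358., 249.]), 0.9), (array([278., 229.]), 0.86)]
stapler [(array([424., 260.]), 0.78)]
label_roll [(array([212., 209.]), 0.72)]
ink_pad [(array([332., 194.]), 0.57)]
side ({'fx': 423.97749778163876, 'fy': 423.97749778163876, 'cx': 323.9359394379993, 'cy': 202.99861033911407, 'xyz': array([ 0.50063804, -0.97386875,  0.71868368]), 'orientation': array([ 0.46896295, -0.03350337, -0.05057311,  0.88113202])}, array([[ 0.99263977,  
[... 672 characters left out ...]
': array([ 1.09596251e+00,  2.86279902e-01,  1.57672396e+00,  3.44856457e-05,
        1.27859900e+00, -1.50009861e-01]), 'dq': array([-1.42019314e-03,  4.60824414e-04, -6.27344040e-04,  4.48691221e-05,
        1.50052004e-03,  1.02580212e-03]), 'joint_efforts': array([ 2.05182755e-04, -4.05961740e+01, -2.92945129e+01, -8.40607277e-05,
        4.50940552e-04,  1.80385712e-05]), 'eef_pos': array([0.21538138, 0.6396917 , 0.25032529]), 'tcp_rot': array([ 1.61703812e-01,  9.86839337e-01,  2.15627210e-07, -1.72822537e-05]), 'contact_force': array([0.50619749, 0.41025489, 0.23504895]), 'wrist_torque': array([-0.01441172,  0.03494785,  0.02405762]), 'finger_force': 0.0, 'opening': 1.001039394590996}
```

View pics/scene0.png

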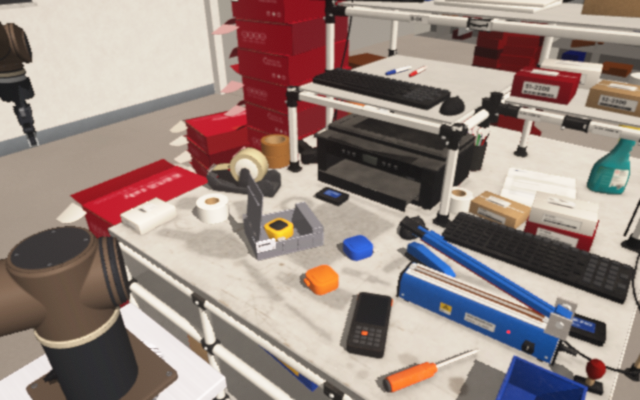

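View pics/side0.png

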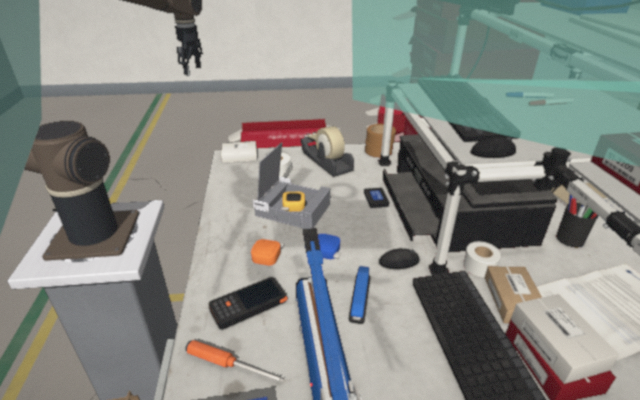

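Run:
```python
from h import *
S=cam('scene');D=cam('side')
for n,C,pts in [('scene',S,[(285,232),(278,229),(212,209),(332,194),(424,260),(150,215),(245,180)]),('side',D,[(292,200),(294,200),(285,166),(376,197),(361,296),(240,151),(330,155)])]:
    print(n,[np.round(at_z(C,u,v,0.02),3) for u,v in pts])
a=cv2.resize(cv2.imread('pics/scene0.png')[170:265,185:365],None,fx=4.4,fy=4.4,interpolation=cv2.INTER_CUBIC)
cv2.imwrite('pics/c1.png',a)
a=cv2.resize(cv2.imread('pics/side0.png')[135:235,225:405],None,fx=4.4,fy=4.4,interpolation=cv2.INTER_CUBIC)
cv2.imwrite('pics/c2.png',a)
```

```text
scene [array([0.548, 0.056, 0.02 ]), array([0.547, 0.081, 0.02 ]), array([0.504, 0.305, 0.02 ]), array([0.792, 0.085, 0.02 ]), array([ 0.669, -0.293,  0.02 ]), array([0.372, 0.419, 0.02 ]), array([0.69 , 0.366, 0.02 ])]
side [array([0.541, 0.083, 0.02 ]), array([0.547, 0.082, 0.02 ]), array([0.53 , 0.293, 0.02 ]), array([0.795, 0.073, 0.02 ]), array([ 0.671, -0.321,  0.02 ]), array([0.374, 0.421, 0.02 ]), array([0.692, 0.358, 0.02 ])]
```

View pics/c1.png

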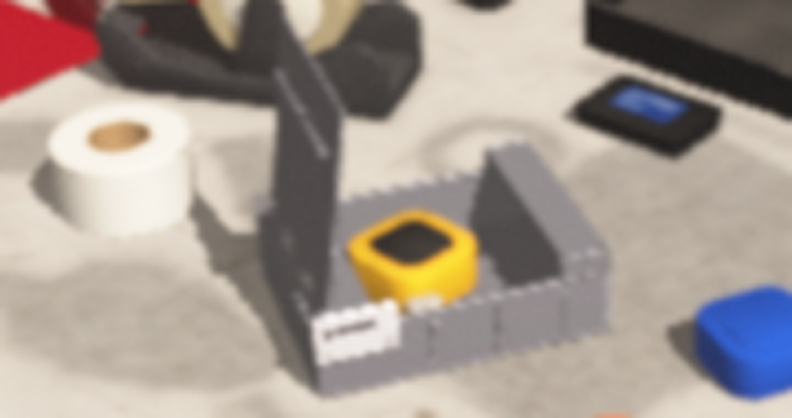

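View pics/c2.png

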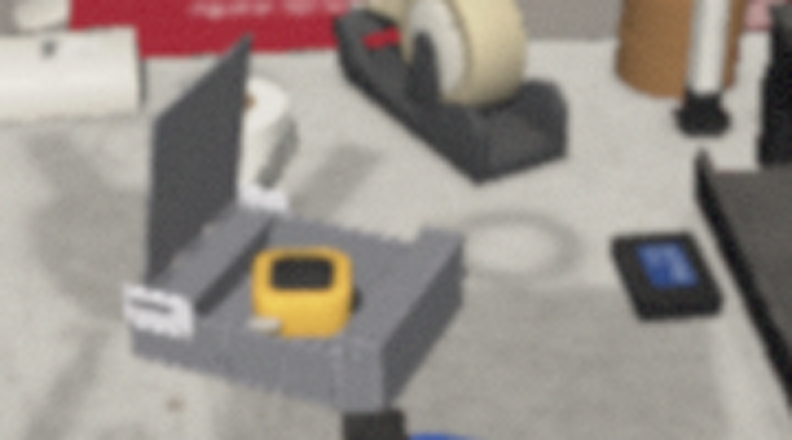

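```bash
cat > fit.py <<'E'
from h import *
from scipy.optimize import least_squares
S=cam('scene');D=cam('side')
def c1(x,y): return (185+x/4.4,170+y/4.4)
def c2(x,y): return (225+x/4.4,135+y/4.4)
K=[(S,c1(322,393),(-.09,-.073,0)),(S,c1(605,330),(.09,-.073,0)),(S,c1(607,255),(.09,-.071,.0595)),(S,c1(530,143),(.09,.071,.0595)),
(D,c2(135,350),(-.09,-.073,0)),(D,c2(382,408),(.09,-.073,0)),(D,c2(462,298),(.09,.073,0)),(D,c2(462,235),(.09,.071,.0595)),(D,c2(382,345),(.09,-.071,.0595))]
F=[(S,c1(340,115),-.066),(S,c1(275,8),.066),(D,c2(250,38),.066),(D,c2(155,118),-.066)]
def W(p,q):
    c,s=np.cos(p[2]),np.sin(p[2]); return [p[0]+c*q[0]-s*q[1],p[1]+s*q[0]+c*q[1],q[2]]
def res(p):
    r=[proj(C,W(p,q))-uv for C,uv,q in K]
    r+=[proj(C,W(p,(-.082+p[4]+.135*np.cos(p[3]),y,.048+.135*np.sin(p[3]))))-uv for C,uv,y in F]
    return np.ravel(r)
if __name__=='__main__':
    f=least_squares(res,[.54,.08,0,1.5,0.0],x_scale=[.01,.01,.1,.1,.01],bounds=([.3,-.2,-1,0.5,-.001],[.8,.3,1,2,.024]))
    print(np.round(f.x,4),f.cost); print(np.round(f.fun.reshape(-1,2),1))
    for q in [(-.082,0,.048),(.06,0,.0595)]: print(W(f.x,q))
E
python3 fit.py; python3 -c "
from h import *
print(ctrl.get_calibration('wrist'))"
```

```text
[ 5.4340e-01  6.2000e-02 -5.0990e-01  1.4126e+00 -1.0000e-03] 19.589464736698176
[[-0.8  1.9]
 [ 1.1  0.3]
 [ 0.3 -1.9]
 [-1.2 -1.9]
 [-1.3  1.1]
 [-0.6  2.8]
 [ 0.6  0.7]
 [ 0.7 -1.3]
 [-0.4 -0.8]
 [ 0.1 -1.2]
 [ 1.   0. ]
 [ 0.4 -2.5]
 [-0.7 -0.7]]
[np.float64(0.4717980415367355), np.float64(0.10201423910487314), 0.048]
[np.float64(0.5957353358287386), np.float64(0.03270661265887939), 0.0595]
{'fx': 327.2422110669026, 'fy': 327.2422110669026, 'cx': 324.8180477207207, 'cy': 199.13611003392157, 'hand_eye': array([[-2.43226985e-04,  9.57212628e-01,  2.89385427e-01,
         7.36632838e-02],
       [ 9.99999286e-01,  5.71353011e-04, -1.04939460e-03,
        -1.83962157e-04],
       [-1.16983500e-03,  2.89384966e-01, -9.57212084e-01,
        -1.23416413e-01],
       [ 0.00000000e+00,  0.00000000e+00,  0.00000000e+00,
         1.00000000e+00]])}
```

Call:
apply_moves --pt "0.3 -0.66 0.04 0 0 -0.235" --pt "0.3 -0.66 0.04 0 0 -0.235" --pt "0.3 -0.66 0.04 0 0 -0.235" --pt "0.3 -0.66 0.04 0 0 -0.235" --pt "0.3 -0.66 0.04 0 0 -0.235" --pt "0.3 -0.66 0.04 0 0 -0.235" --pt "0.3 -0.66 0.04 0 0 -0.235" --pt "0.3 -0.66 0.04 0 0 -0.235" --pt "0.3 -0.66 0.04 0 0 -0.235" --pt "0.3 -0.66 0.04 0 0 -0.235" --pt "0.3 -0.66 0.04 0 0 -0.235" --pt "0.3 -0.66 0.04 0 0 -0.235" --pt "0.3 -0.66 0.04 0 0 -0.235" --pt "0.3 -0.66 0.04 0 0 -0.235" --jaw 0 --squeeze 20

```text
time: 2.65
eef_pos: [0.4549, 0.1128, 0.2822]
tcp_rot: [0.251, 0.968, 0.0, -0.0]
contact_force: [0.6, 0.0, -0.4]
opening: -0.004
finger_force: 0.0
```

Run:
```python
from h import *
import pickle
C=cam('wrist'); im=ctrl.read_camera('wrist'); save(im,'w1.png'); pickle.dump(C,open('w1.pkl','wb'))
s=ctrl.get_state(); print(s['time'],s['eef_pos'],R.from_quat(s['tcp_rot']).as_matrix(),s['contact_force'],s['opening'],ctrl.nose_length)
```

```text
2.7 [0.45504288 0.11256045 0.28227207] [[-8.73879613e-01  4.86142372e-01 -1.24655749e-04]
 [ 4.86142367e-01  8.73879622e-01  7.41105557e-05]
 [ 1.44962400e-04  4.16326300e-06 -9.99999989e-01]] [0.67390181 0.6686642  0.35187149] -0.0007813100813758885 0.019
```

View pics/w1.png

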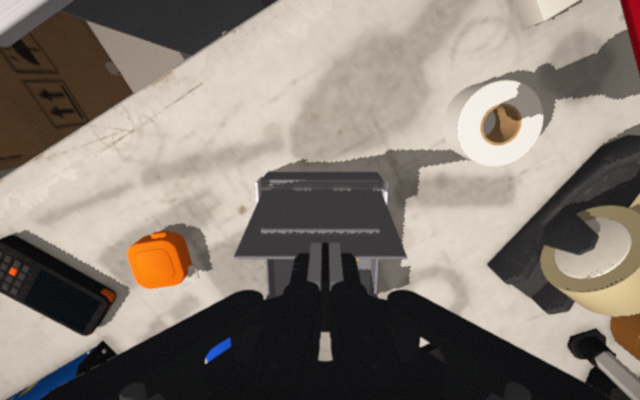

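```bash
cat > fit2.py <<'E'
from fit import *
import pickle
Wc=pickle.load(open('w1.pkl','rb'))
K+=[(Wc,(261,173),(-.09,-.073,.045)),(Wc,(386,172),(-.09,.073,.045))]
G=[((236,256),.135,.0015,-.066),((405,257),.135,.0015,.066),((261,231.5),.102,.0085,-.05),((380,232),.102,.0085,.05)]
def res2(p):
    a=[]
    for uv,r,h,y in G:
        a.append(proj(Wc,W(p,(-.082+p[4]+r*np.cos(p[3])-h*np.sin(p[3]),y,.048+r*np.sin(p[3])+h*np.cos(p[3]))))-uv)
    return np.r_[res(p),np.ravel(a)]
f=least_squares(res2,[.54,.08,-.5,1.5,0.0],x_scale=[.01,.01,.1,.1,.01])
print(np.round(f.x,4),f.cost); print(np.round(f.fun.reshape(-1,2)[-10:],1))
E
python3 fit2.py
```

```text
[ 0.5388  0.063  -0.5059  1.6018  0.0288] 64.03326513692379
[[-3.7  2.6]
 [ 0.8  3.4]
 [ 0.3 -1.5]
 [ 1.  -0.3]
 [-0.  -2.8]
 [-1.  -1. ]
 [-2.9  0.7]
 [ 3.9 -0.7]
 [ 1.   0.7]
 [ 0.7 -0.1]]
```

Run:
```python
from h import *
a=cv2.resize(cv2.imread('pics/w1.png')[160:275,225:415],None,fx=4.2,fy=4.2,interpolation=cv2.INTER_CUBIC)
a=np.clip(a.astype(float)*1.6,0,255).astype(np.uint8)
cv2.imwrite('pics/c3.png',a)
```

```text
(no output)
```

View pics/c3.png

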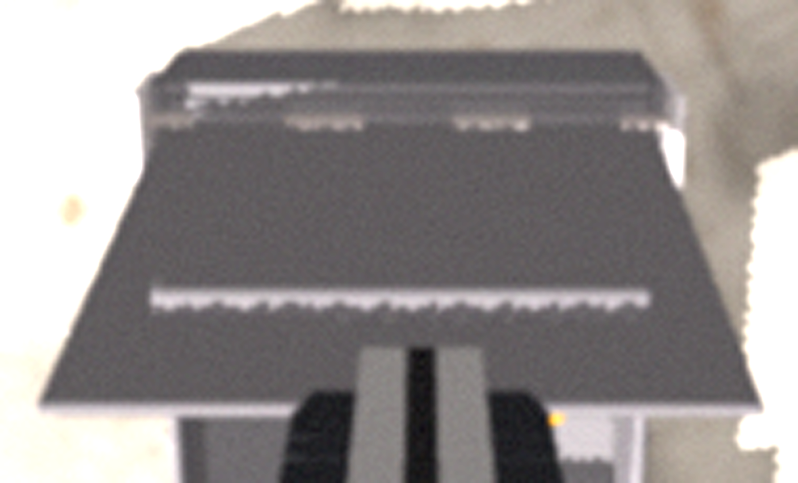

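```bash
python3 - <<'E'
import re
s=open('fit2.py').read()
s=re.sub(r"K\+=.*","K+=[(Wc,(268,172.3),(-.09,-.073,0)),(Wc,(377.5,172.3),(-.09,.073,0)),(Wc,(258.5,181.5),(-.09,-.073,.045)),(Wc,(388,181.5),(-.09,.073,.045))]",s)
s=s.replace("[-10:]","[-12:]")+"""
for sh in (0,.024):
  for th in (1.2,1.4,1.6):
    q=f.x.copy(); q[3]=th;q[4]=sh; print(sh,th,np.round([proj(Wc,W(q,(-.082+sh,y,.048))) for y in (-.066,.066)],1).ravel(),np.round(res2(q)[-8:],1))
"""
open('fit2.py','w').write(s)
E
python3 fit2.py
```

```text
[ 0.5439  0.0598 -0.5112  1.6017  0.0228] 47.5146282878582
[[-3.4 -0.1]
 [ 2.7  0.3]
 [-0.8 -1. ]
 [-1.3 -0.5]
 [ 0.2 -1.5]
 [ 1.1 -0.3]
 [ 0.1 -2.8]
 [-1.1 -1. ]
 [-3.   0.2]
 [ 3.8 -0.3]
 [ 1.   0.4]
 [ 0.7  0.2]]
0 1.2 [263.8 188.1 380.5 188.5] [ 2.8 29.8 -1.7 29.2  2.8 18.  -1.1 17.8]
0 1.4 [263.8 188.1 380.5 188.5] [-2.   4.5  2.9  4.   0.8 -1.9  0.9 -2. ]
0 1.6 [263.8 188.1 380.5 188.5] [ -5.4 -27.7   6.2 -28.2  -0.4 -25.1   2.2 -25.2]
0.024 1.2 [264.8 208.2 379.4 208.6] [ 4.9 55.5 -3.9 54.9  4.2 42.6 -2.5 42.4]
0.024 1.4 [264.8 208.2 379.4 208.6] [ 0.4 32.3  0.5 31.7  2.3 24.1 -0.6 23.9]
0.024 1.6 [264.8 208.2 379.4 208.6] [-2.8  2.   3.7  1.5  1.1  1.9  0.6  1.8]
```

Call:
apply_moves --pt "0 0 -0.06 0 0 0" --pt "0 0 -0.12 0 0 0" --pt "0 0 -0.1675 0 0 0" --pt "0 0 -0.1675 0 0 0" --pt "0.012 -0.007 -0.1675 0 0 0" --pt "0.0245 -0.0137 -0.1675 0 0 0" --pt "0.0332 -0.0186 -0.1695 0 0 0" --pt "0.0418 -0.0234 -0.1725 0 0 0" --pt "0.05 -0.028 -0.1765 0 0 0" --pt "0.0578 -0.0324 -0.1815 0 0 0" --pt "0.0652 -0.0365 -0.1873 0 0 0" --pt "0.0721 -0.0404 -0.194 0 0 0" --pt "0.0721 -0.0404 -0.194 0 0 0" --pt "0.0721 -0.0404 -0.194 0 0 0"

```text
time: 4.45
eef_pos: [0.5128, 0.0794, 0.1268]
tcp_rot: [0.252, 0.968, -0.0, -0.0]
contact_force: [-1.0, -0.2, -0.7]
opening: 0.005
finger_force: 0.1
```

Run:
```python
from h import *
s=ctrl.get_state(); print(s['time'],s['eef_pos'],s['contact_force'])
a=ctrl.read_camera('scene')[170:265,185:365]; b=ctrl.read_camera('side')[135:235,225:405]
f=lambda i:cv2.resize(i,(540,290),interpolation=cv2.INTER_CUBIC)
save(np.vstack([f(a),f(b)]),'m1.png')
```

```text
4.45 [0.5127671  0.07941081 0.12683203] [-0.95759272 -0.23478854 -0.71968533]
```

View pics/m1.png

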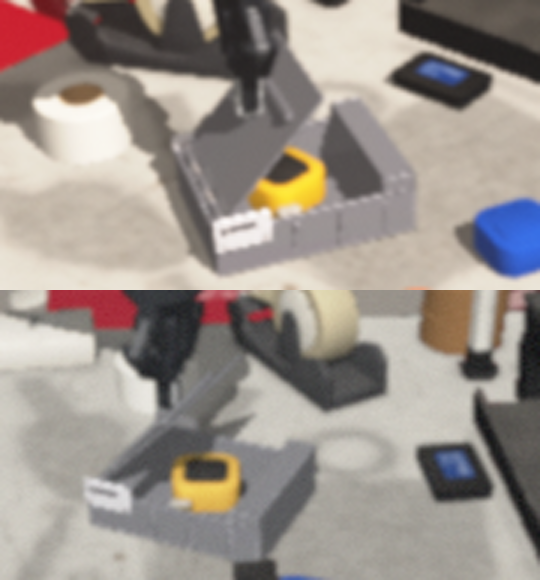

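Call:
apply_moves --pt "0.0062 -0.0035 -0.0073 0 0 0" --pt "0.0116 -0.0065 -0.0154 0 0 0" --pt "0.0164 -0.0092 -0.024 0 0 0" --pt "0.0205 -0.0115 -0.0331 0 0 0" --pt "0.0237 -0.0133 -0.0426 0 0 0" --pt "0.0261 -0.0147 -0.0525 0 0 0" --pt "0.0275 -0.0154 -0.0626 0 0 0" --pt "0.028 -0.0156 -0.0675 0 0 0" --pt "0.0282 -0.0158 -0.071 0 0 0" --pt "0.0282 -0.0158 -0.071 0 0 0" --pt "0.0282 -0.0158 -0.071 0 0 0"

```text
time: 5.92
eef_pos: [0.5354, 0.0668, 0.0703]
tcp_rot: [0.252, 0.968, -0.0, -0.0]
contact_force: [0.8, 0.1, 1.0]
opening: -0.001
finger_force: 0.5
```

Run:
```python
from h import *
s=ctrl.get_state(); print(s['time'],s['eef_pos'],s['contact_force'])
a=ctrl.read_camera('scene')[170:265,185:365]; b=ctrl.read_camera('side')[135:235,225:405]
f=lambda i:cv2.resize(i,(540,290),interpolation=cv2.INTER_CUBIC)
save(np.vstack([f(a),f(b)]),'m2.png')
```

```text
5.925 [0.5353766  0.06683519 0.07030043] [0.79355295 0.08056039 0.96110205]
```

View pics/m2.png

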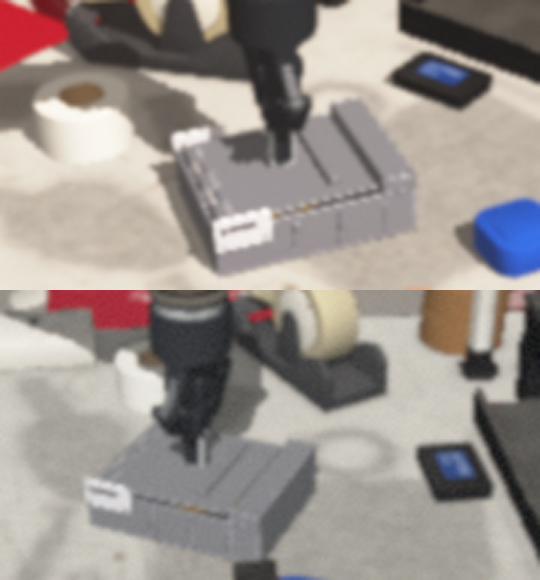

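Call:
apply_moves --pt "0 0 -0.002 0 0 0" --pt "0 0 -0.0035 0 0 0" --pt "0.0044 -0.0025 -0.0035 0 0 0" --pt "0.0088 -0.0049 -0.0035 0 0 0" --pt "0.0131 -0.0073 -0.0035 0 0 0" --pt "0.0131 -0.0073 -0.0035 0 0 0"

```text
time: 6.78
eef_pos: [0.5463, 0.0608, 0.0681]
tcp_rot: [0.252, 0.968, -0.0, 0.0]
contact_force: [-0.7, -0.9, 5.6]
opening: -0.001
finger_force: 2.6
```

Call:
apply_moves --pt "0.0033 -0.0018 0 0 0 0" --pt "0.0065 -0.0037 0 0 0 0" --pt "0.0098 -0.0055 0 0 0 0" --pt "0.0131 -0.0073 0 0 0 0" --pt "0.0164 -0.0092 0 0 0 0" --pt "0.0196 -0.011 0 0 0 0" --pt "0.0218 -0.0122 0 0 0 0" --pt "0.0218 -0.0122 0 0 0 0"

```text
time: 7.78
eef_pos: [0.5625, 0.052, 0.0677]
tcp_rot: [0.252, 0.968, 0.0, -0.002]
contact_force: [-3.8, 1.1, 6.6]
opening: 0.0
finger_force: 3.3
```

Call:
apply_moves --pt "0.0022 -0.0012 0 0 0 0" --pt "0.0044 -0.0024 0 0 0 0" --pt "0.0065 -0.0037 0 0 0 0" --pt "0.0065 -0.0037 0 0 0 0"

```text
time: 8.28
eef_pos: [0.5677, 0.049, 0.0676]
tcp_rot: [0.252, 0.968, 0.0, -0.002]
contact_force: [-2.6, 1.6, 6.0]
opening: 0.001
finger_force: 3.1
```

Call:
apply_moves --pt "0.0011 -0.0006 0 0 0 0" --pt "0.0022 -0.0012 0 0 0 0" --pt "0.0033 -0.0018 0 0 0 0" --pt "0.0033 -0.0018 0 0 0 0"

```text
time: 8.78
eef_pos: [0.5691, 0.0482, 0.0673]
tcp_rot: [0.252, 0.968, 0.001, -0.004]
contact_force: [-6.1, 4.1, 8.3]
opening: 0.0
finger_force: 4.9
```

Run:
```python
from h import *
s=ctrl.get_state(); print(s['time'],s['eef_pos'],s['contact_force'])
a=ctrl.read_camera('scene')[170:265,185:365]; b=ctrl.read_camera('side')[135:235,225:405]
f=lambda i:cv2.resize(i,(540,290),interpolation=cv2.INTER_CUBIC)
save(np.vstack([f(a),f(b)]),'m3.png')
```

```text
8.775 [0.56912588 0.04823259 0.06731623] [-6.08256972  4.0501419   8.28829415]
```

View pics/m3.png

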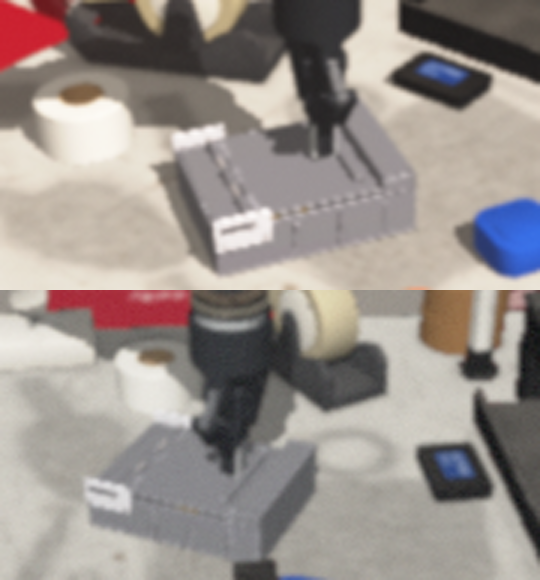

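Call:
apply_moves --pt "0 0 0.006 0 0 0" --pt "0 0 0.02 0 0 0" --pt "0 0 0.08 0 0 0" --pt "-0.06 0.034 0.16 0 0 0" --pt "-0.1 0.056 0.22 0 0 0" --pt "-0.12 0.066 0.25 0 0 0" --pt "-0.12 0.066 0.25 0 0 0" --pt "-0.12 0.066 0.25 0 0 0" --pt "-0.12 0.066 0.25 0 0 0"

```text
time: 10.0
eef_pos: [0.4753, 0.099, 0.2658]
tcp_rot: [0.252, 0.968, -0.0, -0.001]
contact_force: [0.6, 0.7, -0.3]
opening: 0.002
finger_force: 0.0
```

Run:
```python
from h import *
s=ctrl.get_state(); print(s['time'],s['eef_pos'],s['contact_force'])
a=ctrl.read_camera('scene')[170:265,185:365]; b=ctrl.read_camera('wrist')[170:400,210:440]
save(np.vstack([cv2.resize(a,(540,290),interpolation=cv2.INTER_CUBIC),cv2.resize(b,(540,310))[:310]]),'m4.png')
```

```text
10.0 [0.47525724 0.09904793 0.26582686] [ 0.60519842  0.67455973 -0.25478435]
```

View pics/m4.png

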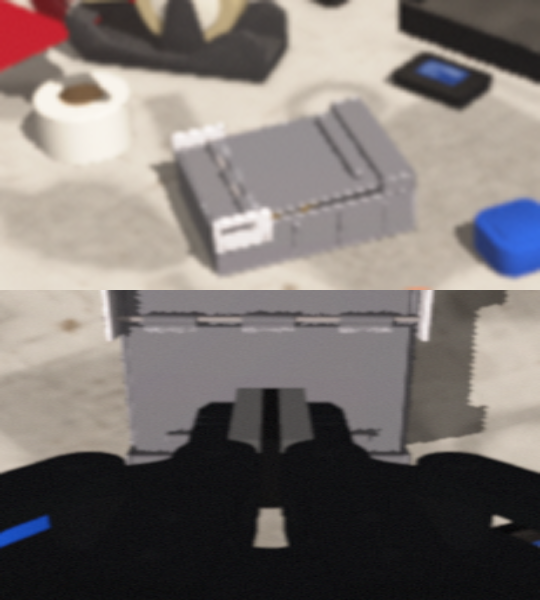

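Run:
```python
from fit import *
C=cam('wrist'); p=[.544,.061,-.511]
for sh in (.012,.017,.024): print(sh,proj(C,W(p,(-.082+sh,0,.048))),proj(C,W(p,(.016+sh,-.05,.0565))),proj(C,W(p,(-.09,0,.045))), proj(S,W(p,(.024+sh,-.05,.0565))))
```

```text
0.012 [325.27360157 181.00069531] [281.03793232 267.01129038] [325.28977014 162.01089134] [301.26343722 227.29895331]
0.017 [325.26887842 185.5273457 ] [281.20394617 270.96355516] [325.28977014 162.01089134] [303.08398055 226.89282061]
0.024 [325.26233028 191.80306627] [281.43422731 276.44582111] [325.28977014 162.01089134] [305.62437364 226.3261015 ]
```

```bash
python3 -c "
from plant import ctrl
print(ctrl.sign_off())"
```

```text
the job is handed in; nothing more can be done
None
```

The case is closed and handed in at about 10 s of the 35 s limit: the flap stayed flat when released, the pin measures about 24 mm home (edge roughly 17 mm under the lip), and the case and the things around it show no visible movement in the pictures; no verdict came back.

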